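# Set the scraper plate over the edge for burnishing

## Task

Get the flat steel scraper plate ready for burnishing: push it across the raised birch board with the fingertips, away from the wooden fence, until 25 mm of its width hangs out over the board's open edge, its long side parallel to that edge. Only slide it, gently: it must never be lifted, squeezed or tipped off, and the tools and dish around it stay where they are. Leave it resting there and move clear.

Things in the scene. Friction and masses are not known exactly. Their poses are not given: they have to be found in the camera images.
- scraper: flat rectangular bright steel scraper plate, 150 mm long (its x) x 70 mm wide (its y) x 5 mm thick, about 0.36 kg, loose, lying flat on the board and turned up to 0.2 rad from the fence's direction; origin at the centre of its underside; its -y long side is the one nearer the board's open edge
- board_edge (a point): middle of the upper edge of the open side (robot's right) of a fixed birch board, 330 mm (x) x 270 mm (y), turned up to 0.4 rad. This point is level with the board's top, 40 mm above the worktop; y points in over the board to the fence, z up. At 25 mm overhang the scraper's origin is at y = +10 mm here
- fence (a point): middle of the top of the wooden fence, a fixed strip 20 mm wide and 18 mm high on the board all along the side opposite the open edge (robot's left); axes as for board_edge; its inner face is 10 mm towards the open edge from this point
- jig: squat black ferrule jig, block 36 x 44 mm, 32 mm high, loose, standing on the board near its +x end; origin under its centre
- burnisher: cherry burnisher, turned wooden tool 110 mm long and 24 mm thick, loose, lying on the board near its -x end; origin under its centre, length along its y
- dish: green glass dish of leather tips, 100 mm across, 30 mm high, loose on the worktop off the board's open edge; origin under its centre
- collar: brass collar, 34 mm across, 22 mm high, loose on the worktop off the board's open edge; origin under its centre
- jar: amber glue jar, 52 mm across, 65 mm high, loose on the worktop to the robot's left, beyond the fence; origin under its centre
- chalk: chalk cube, 24 mm, loose on the worktop to the robot's left; origin under its centre
There are look-alikes about, which are no part of the job. There is more than one size of the scraper; the job needs the middle-sized.

How it is judged:
By the outcome, as a careful person would: the job done as asked, in the order asked, and still so for the second after the job is handed in, with the robot touching nothing.
It also fails if it takes over 40 s, if anything falls off the work surface, if the arm or the gripper's body presses on something with over 40 N, if the wrist force passes 120 N, or if a joint passes its speed limit or range.

## Robot

A 6-joint arm with a two-finger parallel gripper is mounted at the origin on the work surface. World frame = base frame: x ahead of the robot, y to its left, z up, the work surface at z = 0. Lengths are in m, angles in degrees, forces in N, time in s.
With the tool pointing down it reaches from about 0.4 to 0.825 m from the base axis. Payload 7 kg.
Tool frame: the origin (TCP) lies midway between the tips of the shut fingers; the grasp point (between the pads) lies 19 mm behind it; z points along the fingers, y is the direction in which the jaws open and shut (so a half turn about z gives the same grasp; the last joint's range is limited). The gripper opens to 88 mm and grips with 3 to 60 N. Pads are 19 mm wide; open, the fingers measure 130 mm over their backs; the gripper's body (78 mm by 193 mm) begins 47 mm behind the grasp point.
Start: joints at [90.017, 20.546, 0.682, 0, -70.136, -16.507], TCP at [0.192, 0.647, 0.227] pointing down, gripper open.
Joint ranges: [-176.03, 176.03], [-82.01, 121.73], [-58.28, 71.71], [-173.87, 95.51], [-174.79, -0.11], [-173.66, 173.66]. Speed limits (degrees/s): [136.94, 136.94, 172.46, 180, 180, 180].

## Interface

Orientations are given as a 3x3 rotation matrix whose columns are the frame's x, y, z axes.
In Python, from rig import robot gives the robot as it stands. Calls block until the motion is done:
- robot.goto(position, orientation): joint-space move of the TCP to a pose.
- robot.servo_line(position, ori=None, speed=0.15): straight line of the TCP; ori=None keeps the orientation; speed is the mean speed in m/s.
- robot.movej(angles): joint-space move.
- robot.move_gripper(opening): opening from 0.0 (shut) to 1.0 (fully open); the grip force is fixed at half the most; returns when the fingers have stopped.
- robot.dwell(seconds).
- robot.ik(position, orientation): joint angles nearest the present ones, or None.
- robot.grab_frame(name): name is "scene" or "top" or "wrist"; returns (picture, depth): 480x640x3 uint8, red, green, blue; 480x640 float32, m along the optical axis (not along the pixel's ray), 0 where there is no reading.
- robot.camera_info(name): a dict with "vfov" (degrees; the focal length in pixels is half the picture's height over the tangent of half this angle, whatever the lens; pixels are square), "cx", "cy" (the principal point, pixels), "view" (4x4, takes a point from world to camera coordinates); the wrist camera has in their place "T_tool_cam" (4x4, takes a point from camera to tool coordinates, whose origin is the TCP and whose axes are the flange's). Camera axes: x right, y down, z forward; pixel columns grow to the right and rows downward; lengths in m; the calibration is good to about 2 mm. The wrist camera is an equidistant fisheye: a pixel r from the principal point sees the ray r / f radians off the axis. A picture is of the moment at which its call begins: read the wrist's pose just before it. camera_info takes no time and is no camera call.
A pose or a line that the arm cannot do raises robot.Unreachable and nothing moves.
- robot.job_done(): hands the job in, once; it reports no verdict.
Readings, each from a call of its own:
- robot.read_t(): time.
- robot.read_qpos(): joint angles.
- robot.read_qvel(): joint speeds.
- robot.read_effort(): joint torques, N m.
- robot.read_position(): TCP position.
- robot.read_tcp_rot(): TCP orientation.
- robot.read_force(): force on the tool from outside, world axes, zero at the start.
- robot.read_ft_torque(): the same for the moment, N m.
- robot.read_grip_width(): opening from 0.0 (shut) to 1.0 (fully open).
Only numpy, scipy, OpenCV 4.12 (cv2) and the standard library are available. Lean on these libraries where they do the work, as an engineer would, in place of code of your own. Each camera call takes 0.05 s, during which the arm holds its last target.

## Working session

There is one attempt and no reset: what is moved stays moved. The work goes in short steps, each a Python script; the robot and the scene stay as the last script left them, time stands still between calls to the robot, and variables do not carry over. Pictures are saved under pics/ and viewed, and the job is handed in when it is done.

```bash
ls; mkdir -p pics; python3 - <<'E'
from rig import robot
import cv2,numpy as np
for n in ("scene","top","wrist"):
    p,d=robot.grab_frame(n); cv2.imwrite(f"pics/{n}0.png",p[:,:,::-1]); np.savez(f"{n}0.npz",p=p,d=d)
    print(n,robot.camera_info(n))
print(robot.read_t(),robot.read_position(),robot.read_tcp_rot())
E
```

```text
pics
scene {'vfov': 54.01222301353355, 'cx': 313.71630511228585, 'cy': 241.7545699168831, 'view': array([[-0.6025831 ,  0.79777065, -0.02134451,  0.27881204],
       [ 0.51562506,  0.36877677, -0.77339155, -0.25985064],
       [-0.60911772, -0.47703845, -0.63356919,  1.20870684],
       [ 0.        ,  0.        ,  0.        ,  1.        ]])}
top {'vfov': 55.68550582436745, 'cx': 324.9096227186678, 'cy': 231.9774042966303, 'view': array([[ 0.00782489, -0.99946729, -0.03168459,  0.06061687],
       [-0.9846639 , -0.00217872, -0.17444844,  0.53120729],
       [ 0.17428648,  0.03256371, -0.9841564 ,  0.78901683],
       [ 0.        ,  0.        ,  0.        ,  1.        ]])}
wrist {'vfov': 65.70646984690485, 'cx': 317.2379915878785, 'cy': 240.66296412016567, 'T_tool_cam': array([[ 7.49522953e-04, -9.56943232e-01, -2.90274160e-01,
         7.73929891e-02],
       [ 9.99999217e-01,  4.26448645e-04,  1.17625083e-03,
        -2.64885234e-04],
       [-1.00181825e-03, -2.90274815e-01,  9.56942803e-01,
        -1.58786989e-01],
       [ 0.00000000e+00,  0.00000000e+00,  0.00000000e+00,
         1.00000000e+00]])}
0.15 [0.19151907 0.64689714 0.22584498] [[ 9.58842448e-01 -2.83938565e-01 -2.27161786e-04]
 [-2.83938625e-01 -9.58841659e-01 -1.23684070e-03]
 [ 1.33374590e-04  1.25043537e-03 -9.99999209e-01]]
```

View pics/top0.png

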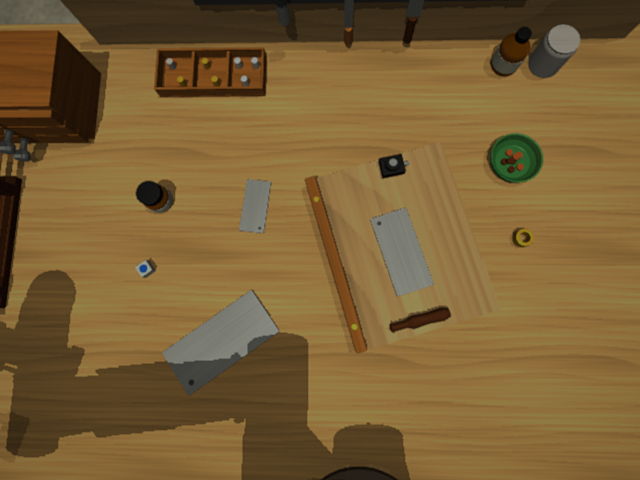

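View pics/scene0.png

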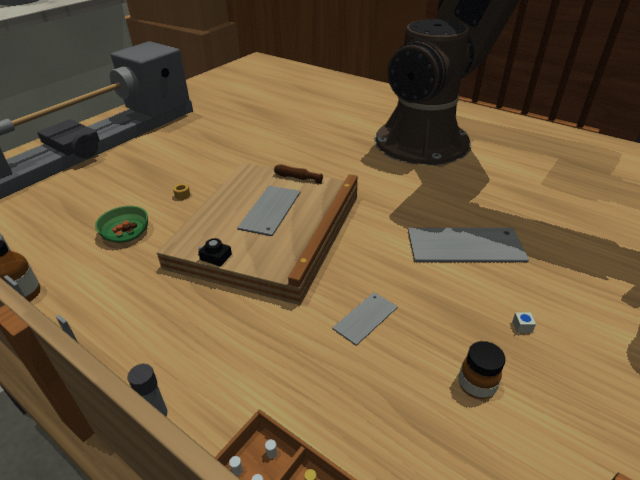

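View pics/wrist0.png

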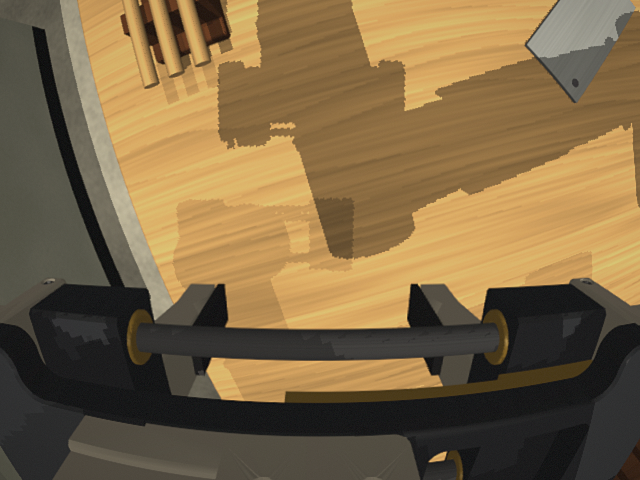

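The top view shows the board at about (305–495, 145–350), with the fence on its left and the middle-sized scraper on it at about (372–432, 208–295). The jig is at (392,165), the burnisher at (420,320), the dish at (516,158) and the collar at (523,237). I'll enlarge this area.

```bash
python3 - <<'E'
import cv2,numpy as np
p=np.load('top0.npz')['p'][:,:,::-1]
c=p[190:310,350:510]; cv2.imwrite('pics/c1.png',cv2.resize(c,None,fx=5,fy=5,interpolation=cv2.INTER_CUBIC))
c=p[135:365,295:505]; cv2.imwrite('pics/c2.png',cv2.resize(c,None,fx=2.6,fy=2.6,interpolation=cv2.INTER_CUBIC))
E
```

```text
(no output)
```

View pics/c1.png

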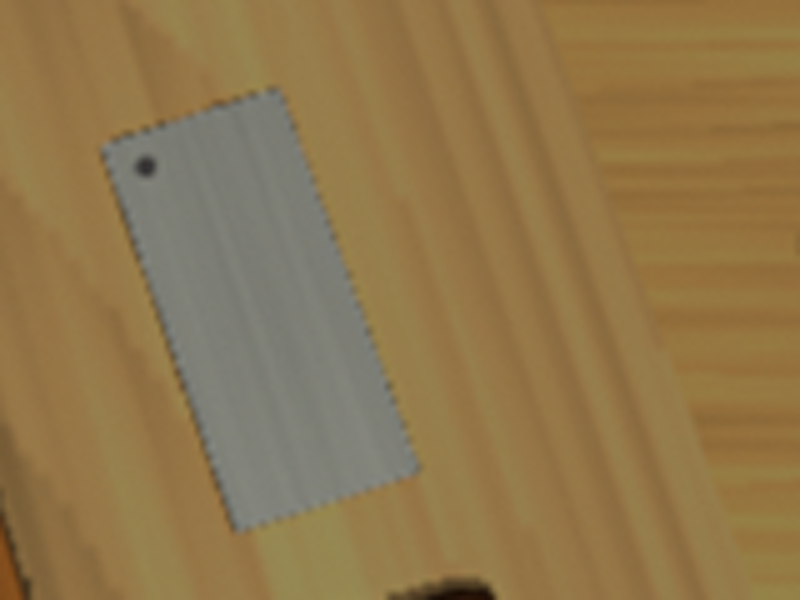

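View pics/c2.png

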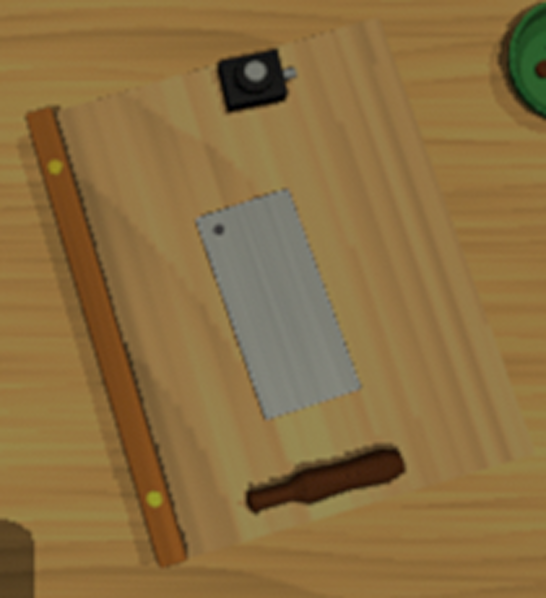

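```bash
cat > h.py <<'E'
import numpy as np
def pix2w(info,px,z,h=480):
    V=info['view'];f=h/2/np.tan(np.radians(info['vfov']/2))
    c=np.array([(px[0]-info['cx'])/f,(px[1]-info['cy'])/f,1])
    R=V[:3,:3];o=-R.T@V[:3,3];d=R.T@c
    return o+d*(z-o[2])/d[2]
E
python3 - <<'E'
from rig import robot
from h import *
i=robot.camera_info('top');d=np.load('top0.npz')['d']
V=i['view'];f=240/np.tan(np.radians(i['vfov']/2))
def dp(u,v):
    z=d[v,u];c=np.array([(u-i['cx'])/f*z,(v-i['cy'])/f*z,z]);return V[:3,:3].T@(c-V[:3,3])
for u,v in [(402,250),(440,250),(450,200),(520,300)]: print(dp(u,v))
def S(l,z): 
    r=[pix2w(i,p,z) for p in l]; 
    for x in r: print(x.round(4))
    return np.array(r)
c1=lambda x,y:(350+x/5-.4,190+y/5-.4)
c2=lambda x,y:(295+x/2.6-.3,135+y/2.6-.3)
print('scr');s=S([c1(278,88),c1(103,147),c1(237,532),c1(420,470)],.045)
print('board');b=S([c2(375,20),c2(535,458),c1(545,15),c1(750,590)],.04)
print('fence');fn=S([c2(27,114),c2(59,107),c2(186,558),c2(160,567)],.058)
ang=lambda a,b:np.degrees(np.arctan2(*(a-b)[[1,0]]))
print(s.mean(0),ang(s[0],s[3]),ang(s[1],s[2]),np.linalg.norm(s[0]-s[3]),np.linalg.norm(s[1]-s[0]))
print(ang(b[0],b[1]),ang(b[2],b[3]),np.linalg.norm(b[0]-b[1]),b[:2].mean(0));print(ang(fn[0],fn[3]),ang(fn[1],fn[2]),fn.mean(0))
print('jig');S([c2(252,80)],.05);print('burn');S([c2(250,505),c2(400,458)],.052);print('dish,collar');S([(516,158)],.02);S([(523,237)],.02)
E
```

```text
[ 0.49821791 -0.07754162  0.04548497]
[ 0.49917119 -0.14745892  0.04029629]
[ 0.59294551 -0.169033    0.04159445]
[ 0.41076822 -0.30124488  0.00097355]
scr
[ 0.5784 -0.0852  0.045 ]
[ 0.5559 -0.0203  0.045 ]
[ 0.415  -0.0669  0.045 ]
[ 0.4376 -0.1328  0.045 ]
board
[ 0.7065 -0.153   0.04  ]
[ 0.3902 -0.2505  0.04  ]
[ 0.6076 -0.1859  0.04  ]
[ 0.3959 -0.2493  0.04  ]
fence
[0.6299 0.1006 0.058 ]
[0.635  0.0778 0.058 ]
[ 0.3226 -0.0104  0.058 ]
[0.3166 0.007  0.058 ]
[ 0.4967344  -0.07630822  0.045     ] 18.665410837744858 18.298070272525873 0.14861063047496323 0.06871521368158477
17.13966704301969 16.669601814405347 0.33095487848069416 [ 0.54836449 -0.20173535  0.04      ]
16.643861215910086 15.752694792143638 [0.47604149 0.04375388 0.058     ]
jig
[ 0.6575 -0.061   0.05  ]
burn
[ 0.3574 -0.0541  0.052 ]
[ 0.3895 -0.1559  0.052 ]
dish,collar
[ 0.6818 -0.3042  0.02  ]
[ 0.5271 -0.3071  0.02  ]
```

```bash
cat >> h.py <<'E'
A=np.radians(17.0)
u=np.array([np.cos(A),np.sin(A),0]);n=np.array([-np.sin(A),np.cos(A),0])
E0=np.array([0.5484,-0.2017,0.0])
def B(x,y,z): return E0+u*x+n*y+np.array([0,0,z])
def Rt(a): 
    uu=np.array([np.cos(a),np.sin(a),0]);nn=np.array([-np.sin(a),np.cos(a),0])
    return np.column_stack([-nn,-uu,[0,0,-1]])
def wpix2w(info,p,R,px,z):
    f=240/np.tan(np.radians(info['vfov']/2))
    T=info['T_tool_cam'];dx,dy=px[0]-info['cx'],px[1]-info['cy'];r=np.hypot(dx,dy);th=r/f
    c=np.array([np.sin(th)*dx/r,np.sin(th)*dy/r,np.cos(th)])
    o=np.asarray(p)+R@T[:3,3];d=R@T[:3,:3]@c
    return o+d*(z-o[2])/d[2]
E
python3 - <<'E'
from rig import robot
from h import *
import cv2
P=B(-.013,.215,.19);R=Rt(A)
print(P,robot.ik(P,R),robot.ik(P,np.column_stack([-R[:,0],-R[:,1],R[:,2]])))
robot.goto(P,R)
p=robot.read_position();Rr=robot.read_tcp_rot()
im,d=robot.grab_frame('wrist');cv2.imwrite('pics/w1.png',im[:,:,::-1]);np.savez('w1.npz',im=im,d=d,p=p,R=Rr)
print(p,Rr.round(4),robot.read_t(),robot.read_force(),robot.read_qpos())
E
```

```text
[4.73108122e-01 1.04690371e-04 1.90000000e-01] [ 23.92913419   2.94055932 -27.02617654   0.         -60.03326414
  -6.92913419] [ 23.92913419   2.94055932 -27.02617654   0.         -60.03326414
 173.07086581]
[0.47339023 0.0007254  0.19001981] [[ 2.933e-01 -9.560e-01  1.000e-04]
 [-9.560e-01 -2.933e-01  1.000e-04]
 [-0.000e+00 -1.000e-04 -1.000e+00]] 2.7083 [-0.08108876  0.30791429  0.02863715] [ 2.39917534e+01  2.96573368e+00 -2.70011259e+01  2.19730408e-03
 -6.00305189e+01 -6.92929085e+00]
```

View pics/w1.png

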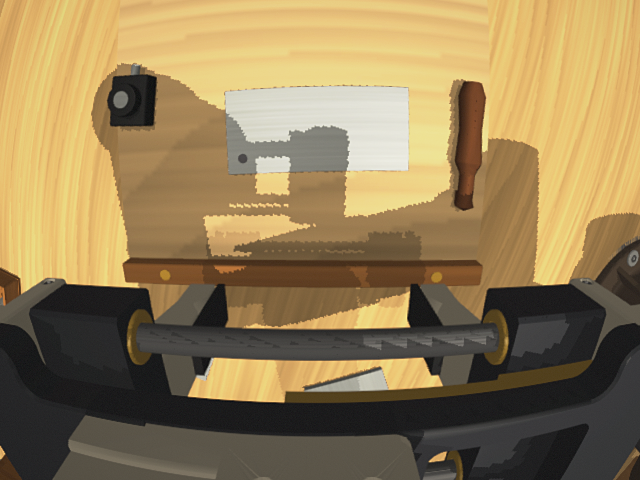

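The wrist view shows the plate's corners at about (225,92), (408,87), (408,171) and (228,174), the fence at rows 259–285 and the jig and burnisher clear of the plate's ends. The open edge is out of view, so I'll move to a second hover over the plate to see it.

```bash
python3 - <<'E'
from rig import robot
from h import *
import cv2
i=robot.camera_info('wrist');w=np.load('w1.npz')
b=lambda q:((q-E0)@u,(q-E0)@n)
for px,z in [((225,92),.045),((408,87),.045),((408,171),.045),((228,174),.045),((126,259),.058),((480,262),.058)]:
    q=wpix2w(i,w['p'],w['R'],px,z);print(px,q.round(4),np.round(b(q),4))
robot.goto(B(-.013,.08,.19),Rt(A))
p=robot.read_position();Rr=robot.read_tcp_rot()
im,d=robot.grab_frame('wrist');cv2.imwrite('pics/w2.png',im[:,:,::-1]);np.savez('w2.npz',im=im,d=d,p=p,R=Rr)
c=im[60:280,80:520,::-1];cv2.imwrite('pics/w2c.png',cv2.resize(c,None,fx=1.8,fy=1.8,interpolation=cv2.INTER_CUBIC))
print(robot.read_t())
E
```

```text
(225, 92) [ 0.5774 -0.0851  0.045 ] [0.0618 0.103 ]
(408, 87) [ 0.4359 -0.133   0.045 ] [-0.0875  0.0986]
(408, 171) [ 0.4137 -0.0663  0.045 ] [-0.0892  0.1689]
(228, 174) [ 0.5564 -0.0197  0.045 ] [0.0608 0.1717]
(126, 259) [0.6312 0.0783 0.058 ] [0.1611 0.2435]
(480, 262) [ 0.3247 -0.0135  0.058 ] [-0.1589  0.2454]
3.3583
```

View pics/w2.png

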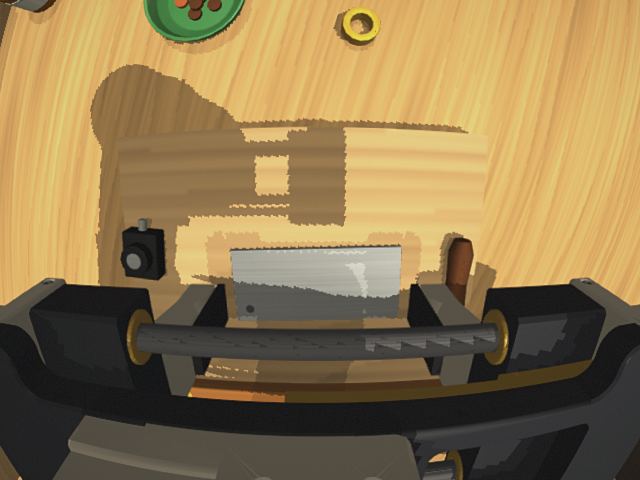

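View pics/w2c.png

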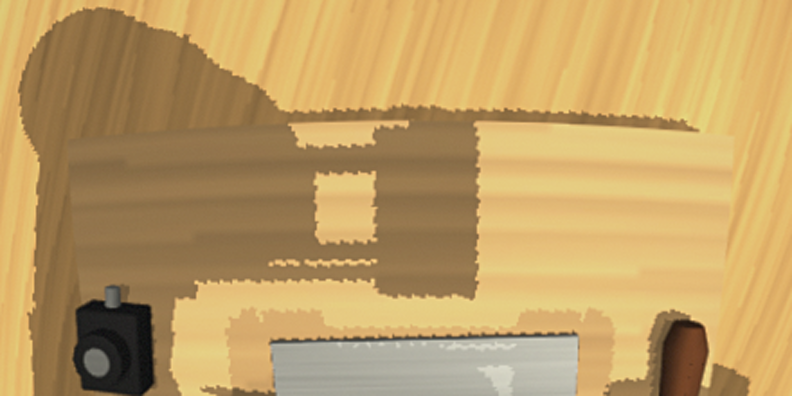

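The second wrist view shows the open edge running from (118,138) through (345,127) to (487,134), and the plate's front corners at (231,249) and (400,246).

```bash
python3 - <<'E'
from rig import robot
from h import *
i=robot.camera_info('wrist');w=np.load('w2.npz')
b=lambda q:((q-E0)@u,(q-E0)@n)
for px,z in [((118,138),.04),((241,129),.04),((345,127.2),.04),((487,134),.04),((231,249.4),.045),((400.5,246),.045),((342,26),.022),((362,26),.022),((382,26),.022),((195,40),.005)]:
    q=wpix2w(i,w['p'],w['R'],px,z);print(px,q.round(4),np.round(b(q),4))
E
```

```text
(118, 138) [ 0.7072 -0.1552  0.04  ] [ 0.1654 -0.002 ]
(241, 129) [ 0.5954 -0.189   0.04  ] [ 0.0487 -0.0016]
(345, 127.2) [ 0.5134 -0.2144  0.04  ] [-0.0372 -0.0019]
(487, 134) [ 0.3928 -0.252   0.04  ] [-0.1635 -0.0026]
(231, 249.4) [ 0.5771 -0.0868  0.045 ] [0.061  0.1014]
(400.5, 246) [ 0.4364 -0.133   0.045 ] [-0.087   0.0985]
(342, 26) [ 0.5414 -0.3018  0.022 ] [-0.036  -0.0937]
(362, 26) [ 0.5249 -0.3075  0.022 ] [-0.0534 -0.0943]
(382, 26) [ 0.5083 -0.3137  0.022 ] [-0.0711 -0.0953]
(195, 40) [ 0.6711 -0.2599  0.005 ] [ 0.1003 -0.0915]
```

```bash
python3 - <<'E'
from rig import robot
from h import *
import cv2
R=Rt(A)
robot.goto(B(-.013,.212,.12),R)
robot.servo_line(B(-.013,.212,.06),R,speed=.1)
robot.servo_line(B(-.013,.212,.0425),R,speed=.04)
print(robot.read_position(),robot.read_force(),robot.read_grip_width())
f0=robot.read_force()
robot.servo_line(B(-.013,.19,.0425),R,speed=.06)
for y in (.184,.178,.172,.16,.12,.085):
    robot.servo_line(B(-.013,y,.0425),R,speed=.03)
    p=robot.read_position();f=robot.read_force()-f0
    print(y,((p-E0)@n).round(4),p[2].round(4),(f@n).round(2),f[2].round(2),round(robot.read_t(),2))
p=robot.read_position();Rr=robot.read_tcp_rot()
for k in('wrist','top'):
    im,d=robot.grab_frame(k);cv2.imwrite(f'pics/{k}3.png',im[:,:,::-1]);np.savez(f'{k}3.npz',im=im,d=d,p=p,R=Rr)
E
```

```text
[ 0.47390434 -0.00276858  0.04233371] [-0.36946063  0.40425709 -0.01734086] 1.0035882890214185
0.184 0.1839 0.0425 0.42 0.57 6.21
0.178 0.1779 0.0426 0.1 0.24 6.56
0.172 0.1718 0.0425 -0.14 0.55 6.91
0.16 0.1597 0.0425 0.09 0.75 7.46
0.12 0.12 0.0425 0.67 0.97 8.94
0.085 0.085 0.0425 -0.62 0.98 10.26
```

View pics/wrist3.png

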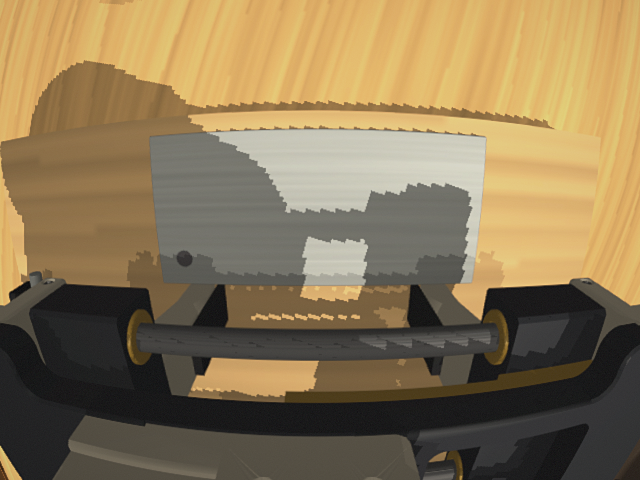

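View pics/top3.png

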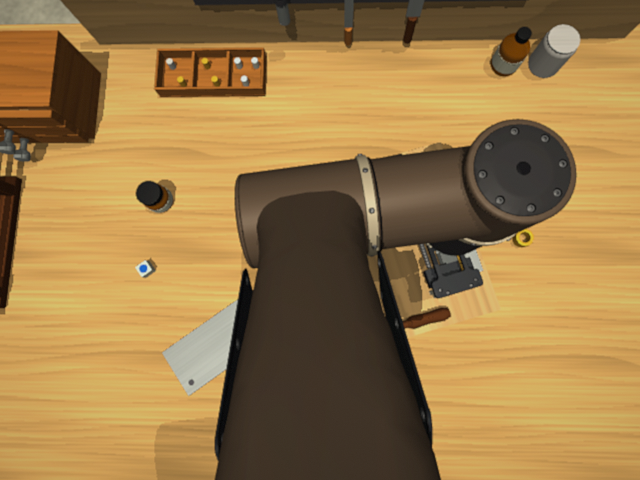

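The plate has slid nearly square to the open edge: its front edge is at rows 128–137 and the board edge at rows 112–135. I'll measure it in a crop.

```bash
python3 - <<'E'
import cv2
im=cv2.imread('pics/wrist3.png')
a=cv2.resize(im[95:155,130:330],None,fx=4,fy=4,interpolation=cv2.INTER_CUBIC)
b=cv2.resize(im[95:155,320:520],None,fx=4,fy=4,interpolation=cv2.INTER_CUBIC)
cv2.imwrite('pics/w3c.png',cv2.vconcat([a,b]))
E
```

```text
(no output)
```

View pics/w3c.png

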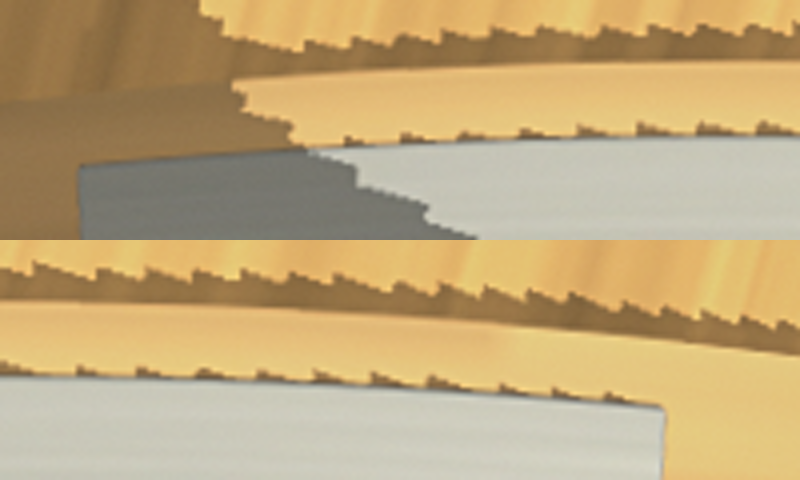

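```bash
python3 - <<'E'
from rig import robot
from h import *
i=robot.camera_info('wrist');w=np.load('wrist3.npz')
b=lambda q:((q-E0)@u,(q-E0)@n)
for px,z in [((149.4,136),.045),((305,128.7),.045),((485.5,136.7),.045),((162,283),.045),((473,285),.045),((188.5,114.7),.04),((305,110),.04),((320,110.2),.04),((445,115.7),.04),((517.5,122.7),.04)]:
    q=wpix2w(i,w['p'],w['R'],px,z);print(px,np.round(b(q),4))
print(w['p'])
E
```

```text
(149.4, 136) [0.0606 0.006 ]
(305, 128.7) [-0.009  0.006]
(485.5, 136.7) [-0.0889  0.0061]
(162, 283) [0.0615 0.0761]
(473, 285) [-0.0902  0.077 ]
(188.5, 114.7) [ 0.0431 -0.0023]
(305, 110) [-0.0088 -0.0022]
(320, 110.2) [-0.0152 -0.0021]
(445, 115.7) [-0.0706 -0.0019]
(517.5, 122.7) [-0.1084 -0.0022]
[ 0.51112859 -0.12424742  0.04254306]
```

```bash
python3 - <<'E'
from rig import robot
from h import *
import cv2
R=Rt(A)
robot.servo_line(B(-.013,.055,.0425),R,speed=.025)
robot.dwell(.2)
p=robot.read_position();Rr=robot.read_tcp_rot();print(p,(p-E0)@n,robot.read_t(),robot.read_force())
im,d=robot.grab_frame('wrist');cv2.imwrite('pics/w4.png',im[:,:,::-1]);np.savez('w4.npz',im=im,d=d,p=p,R=Rr)
im=np.ascontiguousarray(im[:,:,::-1])
a=cv2.resize(im[75:165,120:320],None,fx=4,fy=4,interpolation=cv2.INTER_CUBIC)
b=cv2.resize(im[110:170,440:640],None,fx=4,fy=4,interpolation=cv2.INTER_CUBIC)
c=cv2.resize(im[75:165,320:520],None,fx=4,fy=4,interpolation=cv2.INTER_CUBIC)
cv2.imwrite('pics/w4c.png',a);cv2.imwrite('pics/w4d.png',c)
E
```

```text
[ 0.51988612 -0.15292432  0.04251886] 0.0549810651159081 11.9083 [-1.06243839  0.51848472  0.34971594]
```

View pics/w4.png

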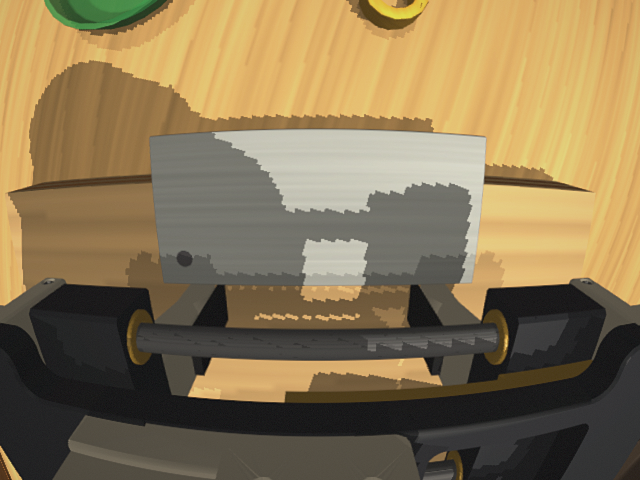

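View pics/w4c.png

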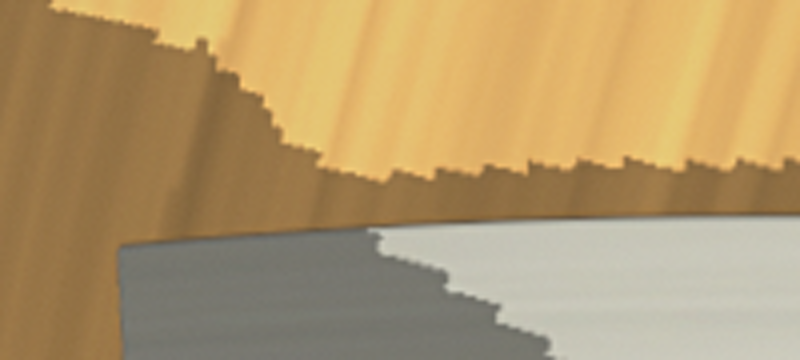

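View pics/w4d.png

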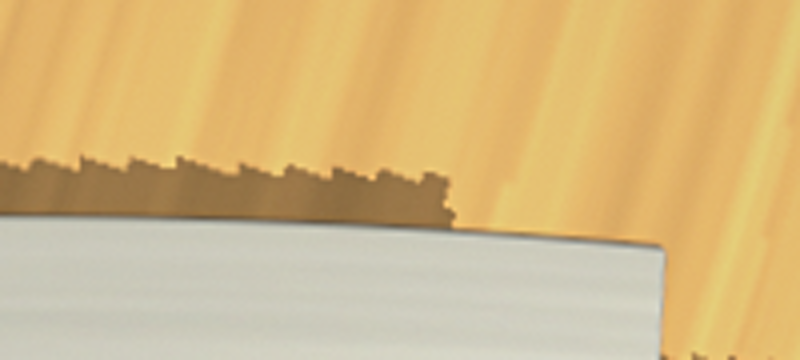

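```bash
python3 - <<'E'
import cv2
im=cv2.imread('pics/w4.png')
a=cv2.resize(im[155:215,0:200],None,fx=4,fy=4,interpolation=cv2.INTER_CUBIC)
b=cv2.resize(im[155:215,440:640],None,fx=4,fy=4,interpolation=cv2.INTER_CUBIC)
cv2.imwrite('pics/w4e.png',cv2.vconcat([a,b]))
E
```

```text
(no output)
```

View pics/w4e.png

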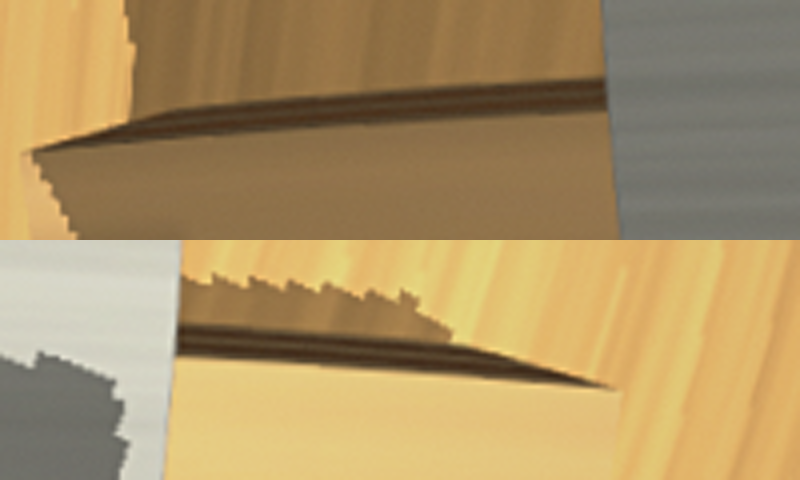

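```bash
python3 - <<'E'
from rig import robot
from h import *
i=robot.camera_info('wrist');w=np.load('w4.npz')
b=lambda q:((q-E0)@u,(q-E0)@n)
for px,z in [((149.4,136),.045),((485.5,136.7),.045),((8.5,192.7),.04),((80,186.7),.04),((151,182.2),.04),((484.2,183.2),.04),((540,186.4),.04),((592.2,191.5),.04)]:
    q=wpix2w(i,w['p'],w['R'],px,z);print(px,np.round(b(q),4))
E
```

```text
(149.4, 136) [ 0.0605 -0.024 ]
(485.5, 136.7) [-0.0889 -0.0239]
(8.5, 192.7) [ 0.1628 -0.0025]
(80, 186.7) [ 0.1059 -0.0024]
(151, 182.2) [ 0.0635 -0.0024]
(484.2, 183.2) [-0.0921 -0.0021]
(540, 186.4) [-0.1246 -0.0022]
(592.2, 191.5) [-0.1618 -0.0017]
```

```bash
python3 - <<'E'
from rig import robot
from h import *
import cv2
R=Rt(A)
robot.servo_line(B(-.013,.0517,.0425),R,speed=.01)
robot.dwell(.2);print((robot.read_position()-E0)@n)
robot.servo_line(B(-.013,.075,.0425),R,speed=.04)
robot.servo_line(B(-.013,.075,.19),R,speed=.12)
robot.dwell(.2)
p=robot.read_position();Rr=robot.read_tcp_rot();print(p,robot.read_t())
im,d=robot.grab_frame('wrist');cv2.imwrite('pics/w5.png',im[:,:,::-1]);np.savez('w5.npz',im=im,d=d,p=p,R=Rr)
# clear for the top view
robot.goto([.30,.40,.25],R)
im,d=robot.grab_frame('top');np.savez('t5.npz',p=im,d=d);im=np.ascontiguousarray(im[:,:,::-1]);cv2.imwrite('pics/t5.png',im)
cv2.imwrite('pics/t5c.png',cv2.resize(im[190:310,390:540],None,fx=5,fy=5,interpolation=cv2.INTER_CUBIC));print(robot.read_t())
E
```

```text
0.05164735443746978
[ 0.5138359  -0.13377724  0.18943944] 14.9583
17.1333
```

View pics/t5.png

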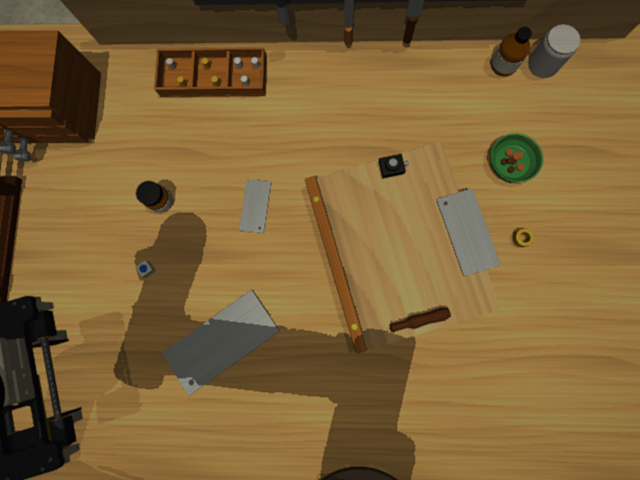

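View pics/t5c.png

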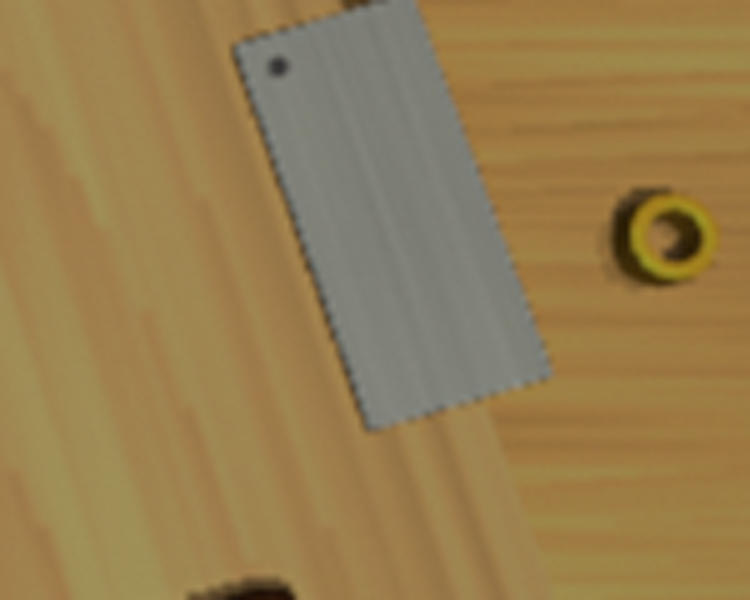

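View pics/w5.png

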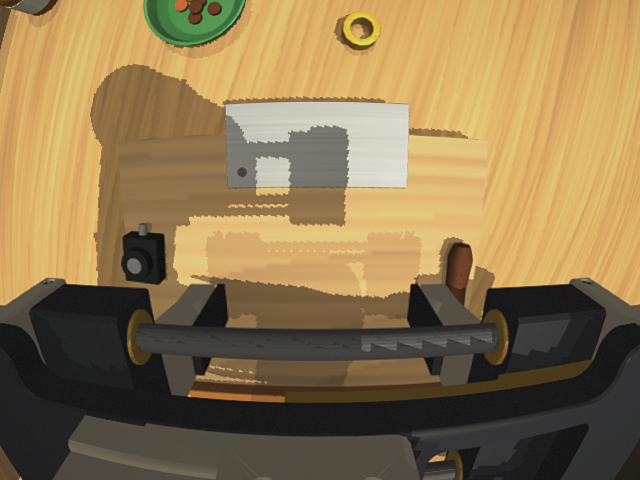

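The plate now overhangs the edge and the neighbouring objects haven't moved. In the wrist view its corners are at about (225,104), (408,103), (407,187) and (228,188). I'll measure the final overhang in an enlargement.

```bash
python3 - <<'E'
import cv2
im=cv2.imread('pics/w5.png')
cv2.imwrite('pics/w5a.png',cv2.resize(im[90:200,105:305],None,fx=4,fy=4,interpolation=cv2.INTER_CUBIC))
cv2.imwrite('pics/w5b.png',cv2.resize(im[90:200,305:505],None,fx=4,fy=4,interpolation=cv2.INTER_CUBIC))
E
```

```text
(no output)
```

View pics/w5a.png

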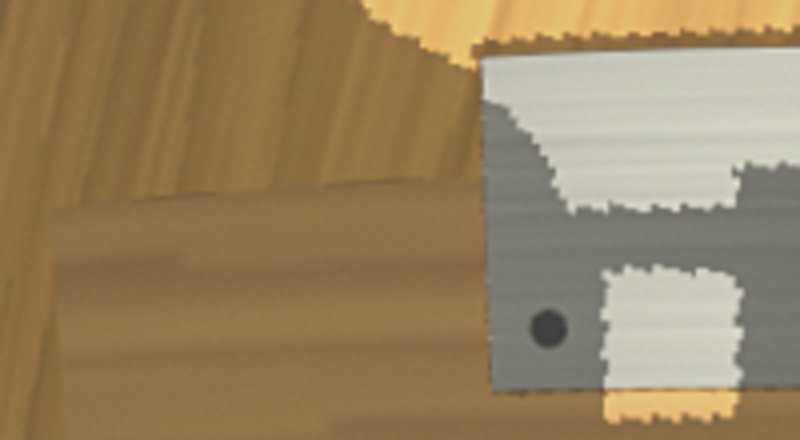

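View pics/w5b.png

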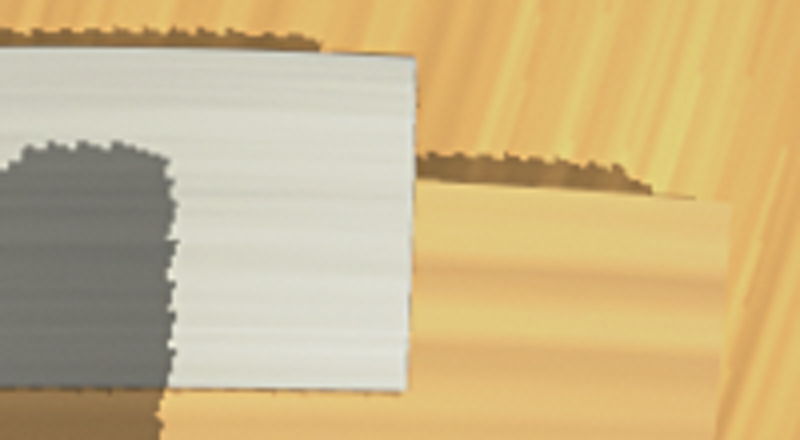

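```bash
python3 - <<'E'
from rig import robot
from h import *
i=robot.camera_info('wrist');w=np.load('w5.npz')
b=lambda q:((q-E0)@u,(q-E0)@n)
L=lambda x,y:(105+x/4-.4,90+y/4-.4)
Rr=lambda x,y:(305+x/4-.4,90+y/4-.4)
for l,px,z in [('pl',L(481,58),.045),('pl',Rr(416,57),.045),('pl',Rr(406,391),.045),('pl',L(492,392),.045),('bd',L(55,208),.04),('bd',L(425,179),.04),('bd',Rr(418,180),.04),('bd',Rr(725,204),.04)]:
    print(l,np.round(b(wpix2w(i,w['p'],w['R'],px,z)),4))
i=robot.camera_info('top');c=lambda x,y:(390+x/5-.4,190+y/5-.4)
for l,px,z in [('pl',c(418,0),.045),('pl',c(235,45),.045),('pl',c(370,431),.045),('pl',c(551,376),.045),('bd',c(490,405),.04),('bd',c(548,570),.04)]:
    print('top',l,np.round(b(pix2w(i,px,z)),4))
print('scrap depth vs before')
p0=np.load('top0.npz')['p'].astype(int);p1=np.load('t5.npz')['p'].astype(int)
D=abs(p0-p1).sum(2)
for nm,(x,y,r) in dict(jig=(392,165,14),dish=(516,158,30),collar=(523,237,13),burn=(420,320,15),jar=(152,195,18),chalk=(145,268,7)).items(): print(nm,D[y-r:y+r,x-r:x+r].mean().round(1))
E
```

```text
pl [ 0.061  -0.0273]
pl [-0.0889 -0.0276]
pl [-0.0889  0.0423]
pl [0.0607 0.0426]
bd [ 0.1652 -0.0028]
bd [ 0.0749 -0.0027]
bd [-0.0911 -0.002 ]
bd [-0.1625 -0.0013]
top pl [ 0.0579 -0.0282]
top pl [0.0613 0.042 ]
top pl [-0.088   0.0424]
top pl [-0.0879 -0.0261]
top bd [-0.0915 -0.0034]
top bd [-0.1529 -0.0027]
scrap depth vs before
jig 12.0
dish 14.4
collar 17.0
burn 15.5
jar 11.7
chalk 105.4
```

```bash
python3 - <<'E'
from rig import robot
print(robot.read_force(),robot.read_t());robot.job_done()
E
```

```text
[-0.51607833 -0.51322729 -0.05036293] 17.1333
the job is handed in; nothing more can be done
```

I slid the middle-sized scraper across the board with the open fingertips against its fence-side long edge. Then I backed off, lifted clear and handed the job in at 17.1 s.

- **Overhang:** the wrist camera after release gave about 25.2 mm. The coarser top camera gave about 23–25 mm, which is within its calibration and pixel error.
- **Parallel:** the scraper's long side is within about 0.3° of the board's open edge in the wrist view.
- **Pushing force:** contact forces read after each pushing step stayed around 1 N or less, and nothing in the pictures suggested lifting or tipping.
- **Other items:** before and after top views show the jig, burnisher, dish, collar and jar unmoved. The image difference was large at the chalk, which I put down to the arm's shadow now falling on it, since it shows at the same place in both views.

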